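# Stop the carton feed, pack the last two canisters, reset the stop

## Task

Press the sloping red mushroom stop button fully in so that it latches and let go of it; with the feed stopped, stand the two tall canisters from the bench upright in the two empty cells of the divided carton, one per cell, setting them down rather than dropping them. Then turn the mushroom head clockwise until its catch frees, let go so that it springs fully out again, and leave everything else where it stands.

Things in the scene. Friction and masses are not known exactly. Their poses are not given: they have to be found in the camera images.
- stop_press (a joint): how far the red mushroom head of the stop is pushed in along its axis, m: 0 = out, about 0.008 = latched in, 0.0108 = hard against its end. A spring pushes it out; some 5 N from rest drives it past a catch at about 0.0085, and then it stays in when let go. It cannot be pulled out.
- stop_turn (a joint): turn of the same mushroom head about its axis, rad: 0 = rest, grows clockwise as seen looking at the head, 1.4 = end. A light spring (about 0.06 N m at the end) turns it back slowly. When it is latched in, turning it to about 1.0 frees the catch, and the head springs out as soon as nothing holds it in.
- stop_top (a point): centre of the top of the mushroom head, a round red knob 40 mm across, 19.5 mm thick, with white marks on top; its straight grip rim lies 7 to 16 mm below this point. z points out along the button's axis, which leans 28 degrees from vertical towards the console's -x. This point is 33 mm above the sloping panel (along z) with the head out, about 25 mm latched in.
- console: black box, 142 deep x 150 wide x 138 mm high, with a sloping aluminium panel (130 mm square, rising 28 degrees from its front, -x, edge), fixed; the button is in the panel's middle. Origin on the bench below the point, 105 mm up, where the button's axis meets the panel; z up. Lamps and screws on the panel are under 5 mm high, 60 mm or more from the button's axis.
- carton: low cardboard carton with 2 x 2 cells, on a 150 mm square steel roller feed, fixed. Origin on the bench under the carton's centre, z up, sides along x and y. Carton 128 x 128 mm; inner floor 34 mm above the bench, outer walls' top 82 mm, dividers' top 75 mm above the bench; walls 4 mm; each cell is 58 mm square or more.
- cell0 (a point): centre of the floor of the carton's cell at (-31, -31) mm in the carton's x, y; carton's axes
- cell1 (a point): centre of the floor of the carton's cell at (-31, +31) mm in the carton's x, y; carton's axes
- cell2 (a point): centre of the floor of the carton's cell at (+31, -31) mm in the carton's x, y; carton's axes
- cell3 (a point): centre of the floor of the carton's cell at (+31, +31) mm in the carton's x, y; carton's axes
- canister_a: one of the two tall canisters standing on the bench, aluminium canister, 44 mm diameter, 110 mm tall: straight wall up to 92 mm, then a 26 mm black cap; about 0.25 kg; origin at the centre of its underside, z up along its axis
- canister_b: the other tall canister standing on the bench, same as canister_a; origin at the centre of its underside, z up along its axis
- short_canister: bystander on the bench, short aluminium canister of the same make, 44 mm diameter, 65 mm tall; origin at the centre of its underside, z up along its axis
- tin: bystander on the bench, wide steel jar-shaped tin with paper label, 60 mm diameter, 80 mm tall; origin at the centre of its underside, z up along its axis
- bottle: bystander on the bench, white plastic bottle with narrow neck, 46 mm diameter, 125 mm tall; origin at the centre of its underside, z up along its axis
- packed_tall: already packed, standing in one cell of the carton, tall canister like canister_a; origin at the centre of its underside, z up along its axis
- packed_short: already packed, standing in the cell diagonally across of the carton, short canister, 44 mm diameter, 65 mm tall; origin at the centre of its underside, z up along its axis
- fitting: bystander, stepped brass pipe fitting standing on the bench beyond the others, 30 mm across, 30 mm tall; origin at the centre of its underside
- tape: bystander, cardboard ring lying flat on the bench, 70 mm across, 20 mm high; origin at the centre of its underside
There are look-alikes about, which are no part of the job. What is shaped like the canister_b but green or purple is not meant.

How it is judged:
On the way, in this order (a step that is already met when the one before it is completed fails the run):
1. the stop is latched in (more than 6.5 mm) and let go (value of joint stop_press above 0.0065 m and contact force between the fingers and console below 0.2 N), for 0.2 s.
2. both tall canisters stand released in cells of the carton while the stop is still latched in (value of joint stop_press above 0.0065 m and x of canister_a in the frame of carton between -0.06 and 0.06 m and y of canister_a in the frame of carton between -0.06 and 0.06 m and z of canister_a in the frame of carton between 0.028 and 0.04 m and angle between each of canister_a, canister_b's own z axis and vertical below 0.12 rad and x of canister_b in the frame of carton between -0.06 and 0.06 m and y of canister_b in the frame of carton between -0.06 and 0.06 m and z of canister_b in the frame of carton between 0.028 and 0.04 m and contact force between the fingers and canister_a below 0.1 N and contact force between the fingers and canister_b below 0.1 N), for 0.2 s.
3. the mushroom head is turned clockwise by more than 0.7 rad (value of joint stop_turn above 0.7 rad), for 0.05 s.
At the end, for the whole second after the job is handed in: Stop head fully out (pushed in under 1.5 mm); both tall canisters stand in carton cells: origin within 60 mm of the carton's centre in its x and y, 28 to 40 mm above the bench (cell floor 34 mm), tilted under 0.12 rad, at rest (under 0.02 m/s) (value of joint stop_press below 0.0015 m and x of canister_a in the frame of carton between -0.06 and 0.06 m and y of canister_a in the frame of carton between -0.06 and 0.06 m and z of canister_a in the frame of carton between 0.028 and 0.04 m and angle between each of canister_a, canister_b's own z axis and vertical below 0.12 rad and x of canister_b in the frame of carton between -0.06 and 0.06 m and y of canister_b in the frame of carton between -0.06 and 0.06 m and z of canister_b in the frame of carton between 0.028 and 0.04 m and linear speed of each of canister_a, canister_b below 0.02 m/s); the robot touches nothing.
It fails at once if a bystander or an already packed canister is shifted more than 30 mm (distance of any of short_canister, tin, bottle, packed_tall, packed_short, fitting, tape from where it was at the start of the episode above 0.03 m).
It fails at once if a tall canister is tipped over (more than 40 degrees) (angle between any of canister_a, canister_b's own z axis and vertical above 0.7 rad).
It fails at once if a tall canister is dropped: moves unheld faster than 0.6 m/s ((linear speed of canister_a above 0.6 m/s and contact force between the fingers and canister_a below 0.1 N) or (linear speed of canister_b above 0.6 m/s and contact force between the fingers and canister_b below 0.1 N)).
It also fails if it takes over 72 s, if anything falls off the work surface, if the arm or the gripper's body presses on something with over 40 N, if the wrist force passes 120 N, or if a joint passes its speed limit or range.

## Robot

A 6-joint arm with a two-finger parallel gripper is mounted at the origin on the work surface. World frame = base frame: x ahead of the robot, y to its left, z up, the work surface at z = 0. Lengths are in m, angles in rad, forces in N, time in s.
With the tool pointing down it reaches from about 0.35 to 0.975 m from the base axis. Payload 4.9 kg.
Tool frame: the origin (TCP) lies midway between the tips of the shut fingers; the grasp point (between the pads) lies 19 mm behind it (ctrl.hold_point_z is the distance from the TCP to the grasp point, in m); z points along the fingers, y is the line along which they close (so a half turn about z gives the same grasp; the last joint's range is limited). The gripper opens to 85 mm and grips with 20 to 120 N. Pads are 22 mm wide; open, the fingers measure 114 mm over their backs; the gripper's body (76 mm by 85 mm) begins 54 mm behind the grasp point. The pads swing forward as they close: fully open they stand 13 mm farther back than shut.
Start: joints at [-1.341, 0.053, 1.613, -0, 1.476, -0.119], TCP at [0.214, -0.587, 0.231] pointing down, gripper open.
Joint ranges: [-3.01, 3.01], [-1.01, 2.22], [0.06, 2.58], [-1.02, 4.17], [0.09, 2.62], [-3.14, 3.14]. Speed limits (rad/s): [2.57, 2.57, 3.14, 3.14, 3.14, 3.14].

## Interface

Orientations are given as a rotation vector (axis times angle).
In Python, from station import status, viewer, finish_job, ctrl gives the robot as it stands.
- The arm moves only by the shell command python3 -m jog 'ROWS' [FORCE]. ROWS is JSON, a list of rows, each a list of 7 numbers: the turn, a rotation vector about the tool's x, y, z each as a share of 5 degrees, from -1 to 1, then the shift along the tool's x, y, z each as a share of 30 mm, from -1 to 1, then the opening, from -1 (shut) to 1 (fully open). A call has 1 to 5 rows; each row shifts and turns the commanded pose from where the row before left it, along the tool's axes as they then stand; what a row does not reach is not made up. A row lasts 1/8 s, in which the tool goes at most 62.5 mm and 10.7 degrees, less where a joint would pass 70% of its speed; a pose out of reach is approached as far as the arm can. A call with a number of a shift or a turn outside -1 to 1 is refused whole. A call with a gripper value outside its range is refused whole. The fingers move at their own pace and stop on an object; FORCE is the grip in N (left out, the last holds). Time passes only in rows, so rows that do not move let the fingers close. It gives the time, the measured TCP pose, the force, the opening and the grip force at its end, in the units of the state.
- status.get_obs(): the state, without advancing time (a new reading comes with each control period).
- viewer.get_image(name): name is "scene" or "top" or "wrist"; returns a dict with "img" (400x640x3 uint8, red, green, blue), "fovy" (degrees; the focal length in pixels is half the picture's height over the tangent of half this angle, whatever the lens; pixels are square), "cx", "cy" (the principal point, pixels), "rvec" (rotation vector, rad) and "tvec" (3), from world to camera coordinates, as OpenCV has them. Camera axes: x right, y down, z forward; pixel columns grow to the right and rows downward; lengths in m; the calibration is good to about 2 mm. The wrist camera is an equidistant fisheye: a pixel r from the principal point sees the ray r / f radians off the axis. A picture is of the moment at which its call begins. There is no depth.
- finish_job(): hands the job in; it is judged then, once.
The state is a dict: "t": time; "q": joint angles; "dq": joint speeds; "effort": joint torques, N m; "tool_pos": TCP position; "tool_rot": TCP orientation; "contact_force": force on the tool from outside, world axes, zero at the start; "wrist_torque": the same for the moment, N m; "opening": finger opening in m; "grip_force": force on a finger pad.
Only numpy, scipy, OpenCV 4.12 (cv2) and the standard library are available. Lean on these libraries where they do the work, as an engineer would, in place of code of your own. Each camera call takes 0.05 s, during which the arm holds its last target. There are 200 camera calls.

## Working session

There is one attempt and no reset: what is moved stays moved. The work goes in short steps, Python scripts to look and compute and a shell command to move; the robot and the scene stay as the last step left them, time stands still between calls to the robot, and variables do not carry over. Pictures are saved under pics/ and viewed, at most 11 in all, crops included, and the job is handed in when it is done.

```bash
ls; mkdir -p pics; cat > h.py <<'E'
import numpy as np,cv2
from scipy.spatial.transform import Rotation as R
from station import status,viewer,ctrl
def cam(n):
    d=viewer.get_image(n); d['R']=R.from_rotvec(d['rvec']).as_matrix(); d['t']=np.array(d['tvec']); d['n']=n
    d['f']=200/np.tan(np.radians(d['fovy'])/2); return d
def ray(d,u,v):
    x=(u-d['cx'])/d['f'];y=(v-d['cy'])/d['f']
    if d['n']=='wrist':
        r=np.hypot(x,y); s=np.sin(r)/r if r>1e-9 else 1; c=np.array([x*s,y*s,np.cos(r)])
    else: c=np.array([x,y,1.])
    return -d['R'].T@d['t'], d['R'].T@(c/np.linalg.norm(c))
def onz(d,u,v,z):
    o,r=ray(d,u,v); return o+r*(z-o[2])/r[2]
def proj(d,p):
    c=d['R']@np.array(p)+d['t']
    if d['n']=='wrist':
        th=np.arctan2(np.hypot(c[0],c[1]),c[2]); k=th/np.hypot(c[0],c[1]); return np.array([d['cx']+d['f']*k*c[0],d['cy']+d['f']*k*c[1]])
    return np.array([d['cx']+d['f']*c[0]/c[2],d['cy']+d['f']*c[1]/c[2]])
def tri(obs):
    A=np.zeros((3,3));b=np.zeros(3)
    for d,u,v in obs:
        o,r=ray(d,u,v);P=np.eye(3)-np.outer(r,r);A+=P;b+=P@o
    return np.linalg.solve(A,b)
def save(d,n): cv2.imwrite('pics/'+n+'.png',d['img'][:,:,::-1])
E
python3 - <<'E'
from h import *
a=[]
for n in('scene','top'):
    d=cam(n);save(d,n);print(n,d['fovy'],d['cx'],d['cy'],-d['R'].T@d['t'],d['R'][2])
    np.save('pics/'+n+'.npy',d,allow_pickle=True)
print(status.get_obs(),ctrl.hold_point_z)
E
```

```text
pics
scene 56.01571592880931 325.02889957922974 198.69555540168182 [ 1.1122192  -0.21937289  0.62130723] [-0.72967853  0.28723776 -0.62053502]
top 45.85487760837223 314.5652024340043 204.48668211882003 [0.33945029 0.00147582 1.07866728] [ 0.21026028  0.0099154  -0.97759516]
{'t': 0.1, 'q': array([-1.34100652e+00,  5.33087193e-02,  1.61415265e+00,  1.42567250e-05,
        1.47601211e+00, -1.18995738e-01]), 'dq': array([ 8.82647747e-05, -1.41177102e-03, -2.04446572e-03,  1.13025654e-03,
        6.12528127e-04,  1.23730878e-03]), 'effort': array([ 7.30064476e-04, -3.94905353e+01, -3.71361136e+01, -3.76742844e-05,
        3.90898917e-03, -1.29051330e-05]), 'tool_pos': array([ 0.21347507, -0.5868116 ,  0.2301773 ]), 'tool_rot': array([-3.09209137e+00, -5.44770134e-01,  1.41238482e-04]), 'contact_force': array([0.23210088, 0.00833851, 0.59288162]), 'wrist_torque': array([-1.37669841e-02, -1.94101332e-05,  5.05422309e-03]), 'grip_force': 0.0, 'opening': 0.08547431796945841} 0.0187
```

View pics/scene.png

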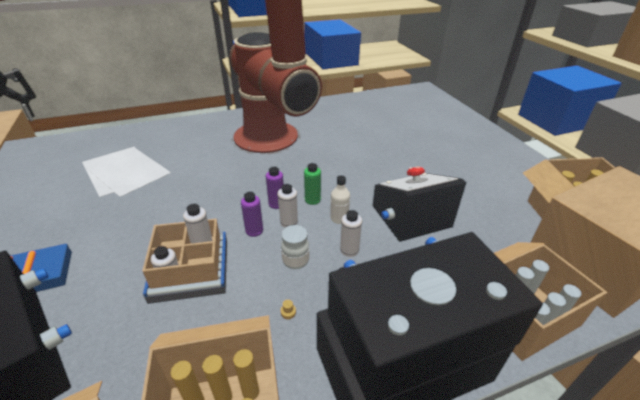

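View pics/top.png

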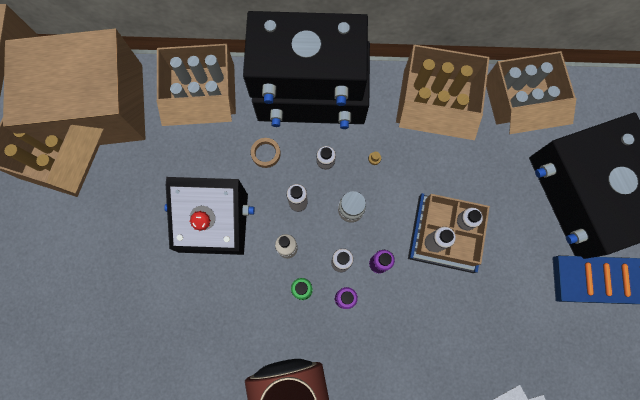

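Scene and top views: the red button is at top (200,220). The silver canisters in the top view are at (326,156), (297,194) and (343,259). The look-alikes are green (301,289), purple (383,261) and (346,298), and the cream bottle (286,245). The tin is at (352,205). The carton is at about (453,232), with packed canisters at (473,217) and (444,237). Next I measure heights to separate tall from short.

```bash
python3 - <<'E'
from h import *
T=np.load('pics/top.npy',allow_pickle=True).item();S=np.load('pics/scene.npy',allow_pickle=True).item()
def blob(d,mask,near,rad):
    n,l,st,c=cv2.connectedComponentsWithStats(mask.astype(np.uint8))
    r=[(np.hypot(*(c[i]-near)),st[i,4],c[i]) for i in range(1,n) if st[i,4]>15 and np.hypot(*(c[i]-near))<rad]
    return min(r,key=lambda a:a[0])[1:] if r else (0,np.array(near,float))
def dark(d): return d['img'].max(2)<70
def red(d): h=d['img'].astype(int); return (h[...,0]>120)&(h[...,1]<70)&(h[...,2]<70)
for nm,p in dict(c1=(326,156),c2=(297,194),c3=(343,259),bott=(286,245),pk1=(473,217),pk2=(444,237),pur=(383,261),grn=(301,289)).items():
    a,c=blob(T,dark(T),p,10); print(nm,a,c.round(1),*[(z,onz(T,*c,z)[:2].round(4),proj(S,onz(T,*c,z)).round(0)) for z in(.11,.065,.144)])
aT,cT=blob(T,red(T),(200,220),15);aS,cS=blob(S,red(S),(415,172),20)
print('btn',aT,cT,aS,cS,tri([(T,*cT),(S,*cS)]),onz(T,*cT,.134))
# panel quad & carton crop
print('scene cap pixels',[blob(S,dark(S),p,12) for p in[(287,190),(351,216),(195,210),(162,256)]])
crop=np.hstack([cv2.resize(T['img'][170:260,155:255],(400,360),interpolation=cv2.INTER_CUBIC),cv2.resize(T['img'][185:280,400:500],(379,360),interpolation=cv2.INTER_CUBIC)])
cv2.imwrite('pics/crop1.png',crop[:,:,::-1])
E
```

```text
c1 101 [325.8 153. ] (0.11, array([ 0.6615, -0.0091]), array([340., 248.])) (0.065, array([ 0.6764, -0.0095]), array([342., 270.])) (0.144, array([ 0.6502, -0.0087]), array([339., 231.]))
c2 115 [296.1 191.9] (0.11, array([0.5736, 0.0512]), array([351., 213.])) (0.065, array([0.5845, 0.0535]), array([353., 232.])) (0.144, array([0.5654, 0.0495]), array([349., 198.]))
c3 115 [342.8 257.9] (0.11, array([ 0.438 , -0.0501]), array([286., 186.])) (0.065, array([ 0.4426, -0.0525]), array([287., 203.])) (0.144, array([ 0.4346, -0.0483]), array([286., 173.]))
bott 94 [283.9 241.4] (0.11, array([0.4678, 0.0718]), array([340., 183.])) (0.065, array([0.4738, 0.0751]), array([342., 199.])) (0.144, array([0.4633, 0.0694]), array([339., 170.]))
pk1 122 [474.  215.7] (0.11, array([ 0.5349, -0.3214]), array([162., 244.])) (0.065, array([ 0.5439, -0.3364]), array([160., 266.])) (0.144, array([ 0.528, -0.31 ]), array([163., 227.]))
pk2 133 [446.1 235.8] (0.11, array([ 0.4908, -0.2623]), array([192., 222.])) (0.065, array([ 0.4978, -0.2746]), array([191., 242.])) (0.144, array([ 0.4854, -0.2531]), array([193., 206.]))
pur 124 [384.6 259. ] (0.11, array([ 0.4386, -0.1356]), array([249., 194.])) (0.065, array([ 0.4432, -0.142 ]), array([249., 212.])) (0.144, array([ 0.4351, -0.1308]), array([249., 180.]))
grn 120 [300.9 288. ] (0.11, array([0.3746, 0.033 ]), array([311., 165.])) (0.065, array([0.3762, 0.0345]), array([312., 180.])) (0.144, array([0.3733, 0.0319]), array([311., 153.]))
btn 236 [199.50423729 220.32627119] 63 [414.53968254 172.11111111] [0.50378408 0.2460073  0.12318709] [0.50203151 0.24345386 0.134     ]
scene cap pixels [(np.int32(62), array([286.25806452, 188.46774194])), (np.int32(76), array([351.75      , 215.52631579])), (np.int32(91), array([193.02197802, 209.54945055])), (np.int32(117), array([160.93162393, 252.31623932]))]
```

View pics/crop1.png

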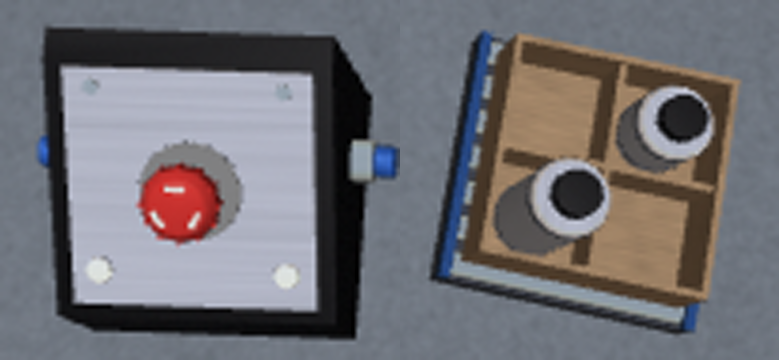

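Crop: the panel corners are clear, at about (61,66), (312,75), (318,311) and (72,303). The empty carton cells are upper-left and lower-right of the crop. The tall silver canisters are c2 at top (297,194) and c3 at (343,259), because their caps agree at z=0.11 in both views. c1 is the short one. I take a close wrist crop before the grasp.

```bash
cat >> h.py <<'E'
def plan(pos,rot):
    """rows needed: turn (5deg units), then shift in tool axes AFTER the turn (30mm units)"""
    o=status.get_obs();Rc=R.from_rotvec(o['tool_rot']);Rt=R.from_matrix(rot)
    dr=(Rc.inv()*Rt).as_rotvec(degrees=True)/5; ds=rot.T@(np.array(pos)-o['tool_pos'])/.03
    print('turn',dr.round(2),'shift',ds.round(3),'| shift in present axes',(Rc.as_matrix().T@(np.array(pos)-o['tool_pos'])/.03).round(3))
def frame(z,y):
    z=np.array(z,float)/np.linalg.norm(z);y=np.array(y,float);y-=z*(y@z);y/=np.linalg.norm(y)
    return np.column_stack([np.cross(y,z),y,z])
def wc(n='wrist'):
    d=cam(n); return d
E
python3 - <<'E'
from h import *
T=np.load('pics/top.npy',allow_pickle=True).item();S=np.load('pics/scene.npy',allow_pickle=True).item()
s,c=np.sin(np.radians(28)),np.cos(np.radians(28))
px=lambda p:(p[0]/4+155,p[1]/4+170)
zb=.105+.065*s;zf=.105-.065*s
P=[onz(T,*px(p),z) for p,z in(((61,66),zb),((312,75),zb),((318,311),zf),((72,303),zf))]
P=np.array(P);print(P.round(4),[np.linalg.norm(P[i]-P[i-1]).round(4) for i in range(4)])
ctr=P.mean(0);yv=(P[0]+P[3]-P[1]-P[2])[:2];yaw=np.arctan2(yv[1],yv[0])-np.pi/2
xv=(P[0]+P[1]-P[2]-P[3])[:2];print('centre',ctr,'yaw',np.degrees(yaw),np.degrees(np.arctan2(xv[1],xv[0])))
ax=np.array([-s*np.cos(yaw),-s*np.sin(yaw),c]);top=ctr+.033*ax;print('axis',ax,'top',top,proj(T,top),proj(S,top))
q=lambda p:((p[0]-400)/3.79+400,p[1]/3.79+185)
C=np.array([onz(T,*q(p),.082) for p in((520,35),(740,82),(708,300))]);print(C.round(4),np.linalg.norm(C[0]-C[1]),np.linalg.norm(C[1]-C[2]))
cc=(C[0]+C[2])/2;print('carton',cc,[np.degrees(np.arctan2(*(a-b)[1::-1])) for a,b in((C[0],C[1]),(C[1],C[2]))])
E
```

```text
[[0.5704 0.3093 0.1355]
 [0.5698 0.1798 0.1355]
 [0.4555 0.1791 0.0745]
 [0.4554 0.3106 0.0745]] [np.float64(0.1301), np.float64(0.1295), np.float64(0.1296), np.float64(0.1315)]
centre [0.51278242 0.24468655 0.105     ] yaw -0.08989851772110942 -0.13877868411423094
axis [-4.69470985e-01  7.36612376e-04  8.82947593e-01] top [0.49728988 0.24471086 0.13413727] [198.67170452 222.59481341] [413.4520189  166.87335893]
[[ 0.5849 -0.241   0.082 ]
 [ 0.5615 -0.3652  0.082 ]
 [ 0.4374 -0.3421  0.082 ]] 0.12640993822811175 0.1262297838354594
carton [ 0.51115515 -0.29154887  0.082     ] [np.float64(79.35988524201402), np.float64(-10.554971718319493)]
```

Console centre is (0.513, 0.245) with yaw near 0. Carton centre is (0.511, -0.2915) with yaw -10.6°. I use one tool yaw throughout, closing along the diagonal of the empty cells. First I turn the tool about -104° while rising slightly.

```bash

python3 -m jog '[[0,0,-1,0,0,-0.07,-1],[0,0,-1,0,0,-0.07,-1],[0,0,-1,0,0,-0.07,-1],[0,0,-1,0,0,-0.07,-1],[0,0,-1,0,0,-0.07,-1]]'
python3 -m jog '[[0,0,-1,0,0,-0.07,-1],[0,0,-1,0,0,-0.07,-1],[0,0,-1,0,0,-0.07,-1],[0,0,-1,0,0,-0.07,-1],[0,0,-1,0,0,-0.07,-1]]'
python3 -m jog '[[0,0,-1,0,0,-0.07,-1],[0,0,-1,0,0,-0.07,-1],[0,0,-1,0,0,-0.07,-1],[0,0,-1,0,0,-0.07,-1],[0,0,-1,0,0,-0.07,-1]]'
python3 -m jog '[[0,0,-1,0,0,-0.07,-1],[0,0,-1,0,0,-0.07,-1],[0,0,-1,0,0,-0.07,-1],[0,0,-1,0,0,-0.07,-1],[0,0,-1,0,0,-0.07,-1]]'
cat >> h.py <<'E'
AX=np.array([-.4695,0,.8829]); YD=[.825,.565,0]; DN=frame([0,0,-1],YD); BT=frame(-AX,YD)
PAN=np.array([.5128,.2447,.105]); CELL=[np.array([.5474,-.2667]),np.array([.475,-.3164])]; CAN=[np.array([.574,.051]),np.array([.438,-.050])]
E
python3 - <<'E'
from h import *
plan([.43,-.2,.27],DN);plan([.43,.245,.25],DN)
print((R.from_matrix(DN).inv()*R.from_matrix(BT)).as_rotvec(degrees=True)/5, status.get_obs()['q'])
E
```

```text
t: 0.72
tool_pos: [0.2135, -0.587, 0.2411]
tool_rot: [-2.9, -1.206, -0.0]
contact_force: [1.0, -0.2, -0.1]
opening: -0.0002
grip_force: 0.0
t: 1.35
tool_pos: [0.2135, -0.587, 0.2516]
tool_rot: [-2.57, -1.805, -0.001]
contact_force: [-0.4, 0.1, 0.1]
opening: 0.0001
grip_force: 0.0
t: 1.98
tool_pos: [0.2135, -0.587, 0.2621]
tool_rot: [-2.119, -2.318, -0.001]
contact_force: [0.1, 0.0, -0.7]
opening: -0.0003
grip_force: 0.0
t: 2.6
tool_pos: [0.2135, -0.587, 0.2726]
tool_rot: [-1.567, -2.722, -0.001]
contact_force: [-0.5, -0.1, -0.4]
opening: 0.0001
grip_force: 0.0
turn [ 0.   -0.01 -0.85] shift [ 6.567 13.243  0.086] | shift in present axes [ 7.53  12.719  0.1  ]
turn [ 0.   -0.01 -0.85] shift [18.805 21.624  0.753] | shift in present axes [20.356 20.17   0.784]
[-4.52570471 -3.30047173 -0.66523491] [-1.34097919e+00  3.16225198e-02  1.56612037e+00 -1.72985337e-05
  1.54510059e+00 -1.86725378e+00]
```

```bash

python3 -m jog '[[0,0,-0.85,0,0,0,-1],[0,0,0,0.47,0.946,0,-1],[0,0,0,0.47,0.946,0,-1],[0,0,0,0.47,0.946,0,-1],[0,0,0,0.47,0.946,0,-1]]'
python3 -m jog '[[0,0,0,0.47,0.946,0,-1],[0,0,0,0.47,0.946,0,-1],[0,0,0,0.47,0.946,0,-1],[0,0,0,0.47,0.946,0,-1],[0,0,0,0.47,0.946,0,-1]]'
python3 -m jog '[[0,0,0,0.47,0.946,0,-1],[0,0,0,0.47,0.946,0,-1],[0,0,0,0.47,0.946,0,-1],[0,0,0,0.47,0.946,0,-1],[0,0,0,0.47,0.946,0,-1]]'
python3 - <<'E'
from h import *
plan([.43,.245,.25],DN)
for n in('wrist',):
    d=cam(n);save(d,'w1');np.save('pics/w1.npy',d,allow_pickle=True)
    print([(proj(d,[*c,.11])) for c in CAN],proj(d,[.511,-.2915,.082]), d['f'])
    u,v=map(int,proj(d,[*CAN[1],.11]));print(u,v)
E
```

```text
t: 3.22
tool_pos: [0.276, -0.4756, 0.2726]
tool_rot: [-1.469, -2.776, -0.001]
contact_force: [0.4, -0.8, 0.5]
opening: -0.0002
grip_force: 0.0
t: 3.85
tool_pos: [0.3536, -0.3376, 0.2727]
tool_rot: [-1.469, -2.776, -0.001]
contact_force: [0.1, 0.1, -0.6]
opening: -0.0001
grip_force: 0.0
t: 4.47
tool_pos: [0.4312, -0.1995, 0.2728]
tool_rot: [-1.469, -2.776, -0.0]
contact_force: [-0.1, 0.6, -0.1]
opening: -0.0001
grip_force: 0.0
turn [-0.   -0.01 -0.03] shift [12.247  8.339  0.76 ] | shift in present axes [12.272  8.302  0.766]
[array([547.09929841,  82.76049668]), array([415.77380936,  69.16009128])] [337.54608963 277.29611513] 309.70691628693146
415 69
```

View pics/w1.png

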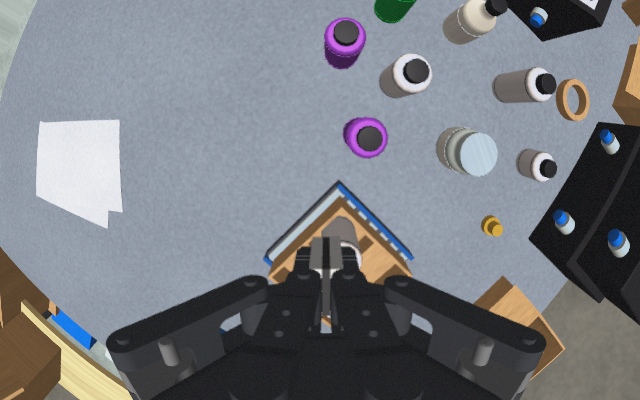

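The wrist view shows the tall silver canisters at (412,73) and (540,85), the short one at (540,166), and purple at (346,40) and (367,138). That confirms the choice. Next I move to the button.

```bash

python3 -m jog '[[0,0,0,0.942,0.64,0.058,-1],[0,0,0,0.942,0.64,0.058,-1],[0,0,0,0.942,0.64,0.058,-1],[0,0,0,0.942,0.64,0.058,-1],[0,0,0,0.942,0.64,0.058,-1]]'
python3 -m jog '[[0,0,0,0.942,0.64,0.058,-1],[0,0,0,0.942,0.64,0.058,-1],[0,0,0,0.942,0.64,0.058,-1],[0,0,0,0.942,0.64,0.058,-1],[0,0,0,0.942,0.64,0.058,-1]]'
python3 -m jog '[[0,0,0,0.942,0.64,0.058,-1],[0,0,0,0.942,0.64,0.058,-1],[0,0,0,0.942,0.64,0.058,-1]]'
python3 -m jog '[[-0.905,-0.66,-0.133,0,0,0,-1],[-0.905,-0.66,-0.133,0,0,0,-1],[-0.905,-0.66,-0.133,0,0,0,-1],[-0.905,-0.66,-0.133,0,0,0,-1],[-0.905,-0.66,-0.133,0,0,0,-1]]'
python3 - <<'E'
from h import *
T=np.load('pics/top.npy',allow_pickle=True).item();W1=np.load('pics/w1.npy',allow_pickle=True).item()
top=PAN+.033*AX; plan(top+.03*AX,BT)
d=cam('wrist');save(d,'w2');h=d['img'].astype(int);m=(h[...,0]>120)&(h[...,1]<70)&(h[...,2]<70)
n,l,st,c=cv2.connectedComponentsWithStats(m.astype(np.uint8));i=1+st[1:,4].argmax();print(c[i],st[i],proj(d,top),proj(d,top-.005*AX))
o,r=ray(d,*c[i]);k=((top-.003*AX-o)@AX)/(r@AX);print('btn centre from wrist',o+r*k,top-.003*AX)
for u,v in((412,73),(540,85)):
    m=W1['img'].max(2)<70; n,l,st,c=cv2.connectedComponentsWithStats(m.astype(np.uint8))
    i=min((i for i in range(1,n) if st[i,4]>30),key=lambda i:np.hypot(*(c[i]-(u,v))));print(c[i],st[i,4],onz(W1,*c[i],.107))
E
```

```text
t: 5.15
tool_pos: [0.4305, -0.0289, 0.2641]
tool_rot: [-1.469, -2.776, 0.0]
contact_force: [0.6, -0.8, 0.2]
opening: -0.0002
grip_force: 0.0
t: 5.78
tool_pos: [0.4305, 0.1419, 0.2554]
tool_rot: [-1.469, -2.777, 0.001]
contact_force: [-0.7, -0.1, 0.3]
opening: -0.0002
grip_force: 0.0
t: 6.15
tool_pos: [0.4304, 0.2444, 0.2502]
tool_rot: [-1.469, -2.777, 0.001]
contact_force: [0.2, 0.3, 0.6]
opening: 0.0001
grip_force: 0.0
t: 6.78
tool_pos: [0.4306, 0.2432, 0.2504]
tool_rot: [1.184, 2.409, 0.295]
contact_force: [0.0, 0.4, -0.5]
opening: -0.0002
grip_force: 0.0
turn [ 0.01  0.03 -0.02] shift [-0.049  0.143  3.466] | shift in present axes [-0.039  0.139  3.466]
[332.76633841 188.9561325 ] [ 312  169   42   42 1117] [330.17926629 192.57863591] [330.09842312 191.3055057 ]
btn centre from wrist [0.4989478  0.24834832 0.1316108 ] [0.498715 0.2447   0.131487]
[417.55017301  71.62629758] 289 [ 0.44136379 -0.0500335   0.107     ]
[545.60597015  83.53134328] 335 [0.5744516  0.05038213 0.107     ]
```

View pics/w2.png

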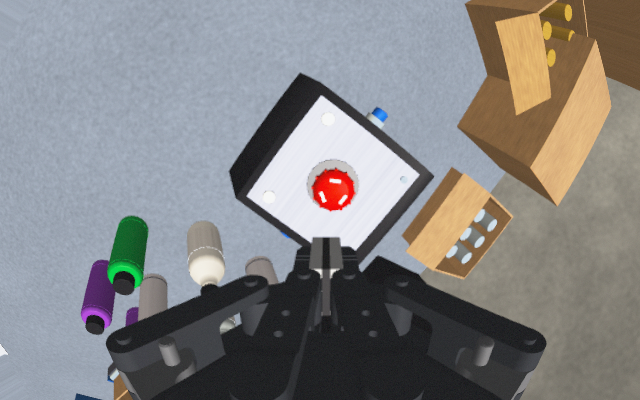

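Wrist view: the red head at (333,189) is unobstructed ahead of the fingers. I press along the axis.

```bash

python3 -m jog '[[0,0,0,0.02,0.06,0.86,-1],[0,0,0,0,0.04,0.86,-1],[0,0,0,0,0.04,0.86,-1],[0,0,0,0,0.04,0.86,-1],[0,0,0,0,0,0.86,-1]]' | grep -E 'pos|contact'
python3 -m jog '[[0,0,0,0,0,0.1,-1],[0,0,0,0,0,0.1,-1]]' | grep -E 'pos|contact'
python3 -m jog '[[0,0,0,0,0,0.1,-1],[0,0,0,0,0,0,-1]]' | grep -E 'pos|contact'
python3 -m jog '[[0,0,0,0,0,0.1,-1],[0,0,0,0,0,0,-1]]' | grep -E 'pos|contact'
python3 -c "
from h import *
o=status.get_obs();print('depth beyond nominal top',((PAN+.033*AX)-o['tool_pos'])@AX, o['contact_force']@AX)"
```

```text
tool_pos: [0.4952, 0.2468, 0.1376]
contact_force: [-0.9, 0.1, -0.3]
tool_pos: [0.4978, 0.2471, 0.1338]
contact_force: [0.5, 0.2, 1.0]
tool_pos: [0.4992, 0.2473, 0.1319]
contact_force: [-1.6, -1.1, 3.2]
tool_pos: [0.5007, 0.2474, 0.129]
contact_force: [-4.5, -2.2, 5.0]
depth beyond nominal top 0.0061180338484270735 6.557951597244405
```

```bash

python3 -m jog '[[0,0,0,0,0,0.1,-1],[0,0,0,0,0,0,-1]]' | grep -E 'pos|contact'
python3 -m jog '[[0,0,0,0,0,0.07,-1],[0,0,0,0,0,0,-1]]' | grep -E 'pos|contact'
python3 -c "
from h import *
o=status.get_obs();print('depth beyond nominal top',((PAN+.033*AX)-o['tool_pos'])@AX, o['contact_force']@AX)"
```

```text
tool_pos: [0.5023, 0.2473, 0.1259]
contact_force: [-1.4, -1.9, 3.2]
tool_pos: [0.5032, 0.2473, 0.1239]
contact_force: [-1.1, -1.3, 4.5]
depth beyond nominal top 0.011787203785014655 4.4945390511935965
```

```bash

python3 -m jog '[[0,0,0,0,0,0.05,-1],[0,0,0,0,0,0,-1]]' | grep -E 'pos|contact'
python3 -m jog '[[0,0,0,0,0,0.04,-1],[0,0,0,0,0,0,-1]]' | grep -E 'pos|contact'
python3 -c "
from h import *
o=status.get_obs();print('depth beyond nominal top',((PAN+.033*AX)-o['tool_pos'])@AX, o['contact_force']@AX)"
```

```text
tool_pos: [0.5038, 0.2474, 0.1234]
contact_force: [-6.3, -1.2, 10.3]
tool_pos: [0.5041, 0.2475, 0.1233]
contact_force: [-14.5, -1.9, 17.8]
depth beyond nominal top 0.012782800768279399 22.551475951930563
```

It reached the hard end at 22 N, so the head is past the catch. I back off along the axis and check the latch.

```bash

python3 -m jog '[[0,0,0,0,0,-0.3,-1],[0,0,0,0,0,-1,-1],[0,0,0,0,0,-1,-1],[0,0,0,0,0,-1,-1],[0,0,0,0,0,-1,-1]]' | grep -E 't:|pos|contact'
python3 - <<'E'
from h import *
d=cam('wrist');save(d,'w3');np.save('pics/w3.npy',d,allow_pickle=True)
S=cam('scene');
for e in(d,S):
    h=e['img'].astype(int);m=(h[...,0]>120)&(h[...,1]<70)&(h[...,2]<70)
    n,l,st,c=cv2.connectedComponentsWithStats(m.astype(np.uint8));
    i=min((i for i in range(1,n) if st[i,4]>20),key=lambda i:np.hypot(*(c[i]-proj(e,PAN+.022*AX))));print(c[i],st[i])
    for k in (.025,.033):print(proj(e,PAN+(k-.003)*AX))
plan([*CAN[0],.25],DN);plan([*CAN[1],.25],DN)
print((R.from_rotvec(status.get_obs()['tool_rot']).inv()*R.from_matrix(DN)).as_rotvec(degrees=True)/5)
c=cv2.resize(d['img'][80:300,200:460],(780,660)); cv2.imwrite('pics/w3c.png',c[:600,:,::-1])
E
```

```text
t: 9.82
tool_pos: [0.4422, 0.247, 0.2342]
tool_rot: [1.187, 2.413, 0.292]
contact_force: [-1.1, -0.1, -0.7]
[329.08388158 193.67351974] [ 308  173   44   44 1216]
[326.04904407 196.74518618]
[326.02838004 199.03315595]
[414.95454545 175.39393939] [408 172  15   7  66]
[413.94876029 171.46802521]
[413.58746781 168.13248814]
turn [4.58 3.31 0.63] shift [-7.872 -0.132 -0.399] | shift in present axes [-7.654 -0.835  1.693]
turn [4.58 3.31 0.63] shift [-8.088 -5.774 -0.399] | shift in present axes [-7.88  -6.051 -0.457]
[4.58080604 3.31070793 0.63471119]
```

View pics/w3c.png

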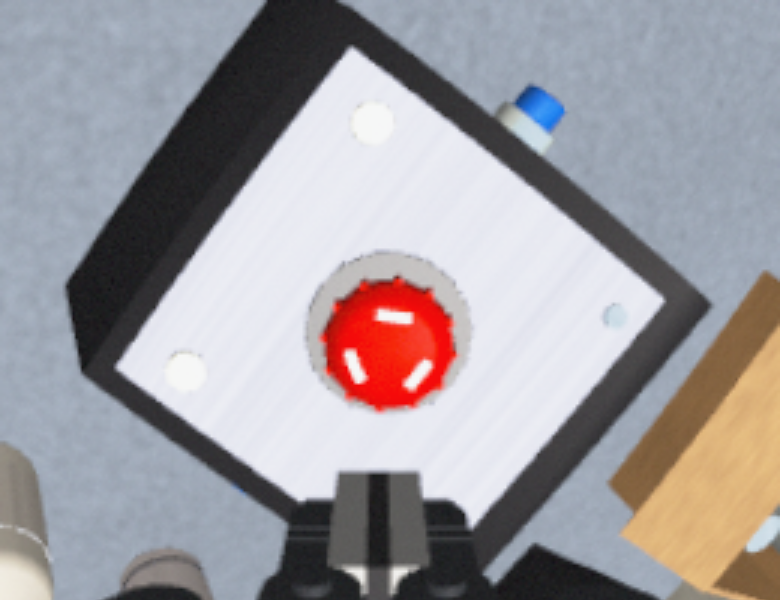

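The head is latched: in the scene view the red blob dropped 3.3 px, which is 8 mm, and its marks are centred at crop (390,345). Next is canister 0.

```bash

python3 -m jog '[[0.916,0.662,0.127,0,0,-0.2,0.7],[0.916,0.662,0.127,0,0,0,0.7],[0.916,0.662,0.127,0,0,0,0.7],[0.916,0.662,0.127,0,0,0,0.7],[0.916,0.662,0.127,0,0,0,0.7]]' | grep -E 't:|pos|rot|contact'
python3 -m jog '[[0,0,0,-0.984,-0.017,0,0.7],[0,0,0,-0.984,-0.017,0,0.7],[0,0,0,-0.984,-0.017,0,0.7],[0,0,0,-0.984,-0.017,0,0.7]]' | grep -E 't:|pos|contact'
python3 -m jog '[[0,0,0,-0.984,-0.017,0,0.7],[0,0,0,-0.984,-0.017,0,0.7],[0,0,0,-0.984,-0.017,0,0.7],[0,0,0,-0.984,-0.017,0,0.7]]' | grep -E 't:|pos|contact|open'
python3 - <<'E'
from h import *
plan([*CAN[0],.16],DN);plan([*CAN[0],.05],DN)
d=cam('wrist');save(d,'w4');np.save('pics/w4.npy',d,allow_pickle=True);p=proj(d,[*CAN[0],.11]);print(p,-d['R'].T@d['t'],proj(d,[.4395,-.05,.11]))
m=d['img'].max(2)<70; n,l,st,c=cv2.connectedComponentsWithStats(m.astype(np.uint8))
for q in (p,proj(d,[.4395,-.05,.11])):
  for i in sorted((i for i in range(1,n) if st[i,4]>60),key=lambda i:np.hypot(*(c[i]-q)))[:2]: print(c[i],st[i],onz(d,*c[i],.108))
E
```

```text
t: 10.55
tool_pos: [0.4404, 0.2469, 0.238]
tool_rot: [-1.464, -2.771, 0.013]
contact_force: [-0.3, -0.6, 0.1]
t: 11.05
tool_pos: [0.5055, 0.1475, 0.2375]
tool_rot: [-1.464, -2.773, 0.01]
contact_force: [0.1, 0.4, -0.1]
t: 11.55
tool_pos: [0.5704, 0.0489, 0.2373]
tool_rot: [-1.464, -2.772, 0.009]
contact_force: [0.3, 0.3, 0.4]
opening: 0.0728
turn [-0.09 -0.03 -0.02] shift [-0.009  0.139  2.577] | shift in present axes [-0.016  0.159  2.575]
turn [-0.09 -0.03 -0.02] shift [-0.009  0.139  6.243] | shift in present axes [-0.026  0.189  6.242]
[331.69204289 194.08134059] [0.53399707 0.10386422 0.38066507] [163.59608309 201.82113049]
[335.20740741 198.71481481] [322 191  26  16 270] [0.57939724 0.04884462 0.108     ]
[334.36619718 183.02816901] [323 179  25  12  71] [0.5704758  0.06039289 0.108     ]
[166.79460581 200.08506224] [155 188  25  25 482] [ 0.4412205  -0.04728433  0.108     ]
[141.75067024 260.40214477] [131 249  22  24 373] [ 0.44174116 -0.13196052  0.108     ]
```

View pics/w4.png

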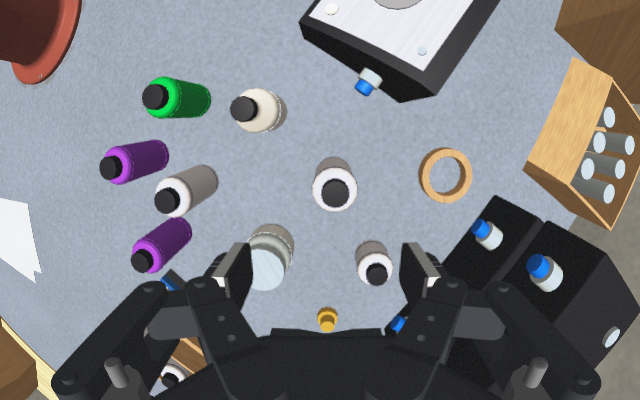

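Wrist view: canister 0's cap is at (335,193), between the open fingers' columns, and nothing lies under the jaws. I descend and grip.

```bash

python3 -m jog '[[-0.09,-0.03,-0.02,0,0.19,0,0.7],[0,0,0,0,0,0.892,0.7],[0,0,0,0,0,0.892,0.7],[0,0,0,0,0,0.892,0.7],[0,0,0,0,0,0.892,0.7]]' | grep -E 't:|pos|rot|contact'
python3 -m jog '[[0,0,0,0,0,0.892,0.7],[0,0,0,0,0,0.892,0.7],[0,0,0,0,0,0.892,0.7],[0,0,0,0,0,0,0.7]]' | grep -E 't:|pos|rot|contact'
python3 -m jog '[[0,0,0,0,0,0,-1],[0,0,0,0,0,0,-1],[0,0,0,0,0,0,-1],[0,0,0,0,0,0,-1]]' 40 | grep -E 't:|pos|contact|open|grip'
```

```text
t: 12.22
tool_pos: [0.5748, 0.0544, 0.1312]
tool_rot: [1.462, 2.779, 0.002]
contact_force: [0.1, 0.5, -0.2]
t: 12.72
tool_pos: [0.5728, 0.0542, 0.0494]
tool_rot: [-1.461, -2.778, 0.002]
contact_force: [-0.3, 0.2, 0.0]
t: 13.22
tool_pos: [0.5769, 0.0533, 0.0545]
tool_rot: [1.462, 2.775, 0.004]
contact_force: [-1.1, 0.8, 5.9]
opening: 0.0432
grip_force: 41.2
```

```bash

python3 -m jog '[[0,0,0,0,0,0,-1],[0,0,0,0,0,-0.2,-1],[0,0,0,0,0,-0.3,-1],[0,0,0,0,0,0,-1]]' | grep -E 't:|pos|rot|contact|open|grip'
python3 - <<'E'
from h import *
for _ in range(3):print(status.get_obs()['tool_pos'],status.get_obs()['contact_force'])
plan([.574,.051,.24],DN)
E
```

```text
t: 13.72
tool_pos: [0.5763, 0.0531, 0.0687]
tool_rot: [1.462, 2.776, 0.003]
contact_force: [0.1, 0.5, -1.7]
opening: 0.0432
grip_force: 40.9
[0.57628837 0.05307903 0.0686905 ] [ 0.13904805  0.50095349 -1.67762571]
[0.57628837 0.05307903 0.0686905 ] [ 0.13904805  0.50095349 -1.67762571]
[0.57628837 0.05307903 0.0686905 ] [ 0.13904805  0.50095349 -1.67762571]
turn [0.04 0.04 0.01] shift [-0.014 -0.102 -5.71 ] | shift in present axes [-0.032 -0.08  -5.711]
```

```bash

python3 -m jog '[[0.04,0.04,0.01,0,0,-0.5,-1],[0,0,0,0,0,-0.95,-1],[0,0,0,0,0,-0.95,-1],[0,0,0,0,0,-0.95,-1],[0,0,0,0,0,-0.95,-1]]' | grep -E 't:|pos|rot|contact'
python3 -m jog '[[0,0,0,0,0,-0.95,-1],[0,0,0,0,0,-0.5,-1],[0,0,0,0,0,0,-1]]' | grep -E 't:|pos|rot|contact|open|grip'
python3 - <<'E'
from h import *
plan([*CELL[0],.24],DN);plan([*CELL[1],.24],DN)
d=cam('wrist');save(d,'w5');S=cam('scene');save(S,'s5');c=np.hstack([cv2.resize(d['img'],(480,300)),S['img'][60:360,120:440]]);cv2.imwrite('pics/c5.png',c[:,:,::-1])
E
```

```text
t: 14.35
tool_pos: [0.5759, 0.0531, 0.1987]
tool_rot: [-1.465, -2.778, -0.0]
contact_force: [0.4, -0.6, -3.5]
t: 14.72
tool_pos: [0.5766, 0.053, 0.242]
tool_rot: [1.465, 2.778, 0.002]
contact_force: [1.2, 0.7, -1.8]
opening: 0.0431
grip_force: 41.1
turn [ 0.02  0.   -0.  ] shift [-8.242 -6.826  0.067] | shift in present axes [-8.244 -6.824  0.061]
turn [ 0.02  0.   -0.  ] shift [-8.246 -9.753  0.067] | shift in present axes [-8.247 -9.752  0.057]
```

View pics/c5.png

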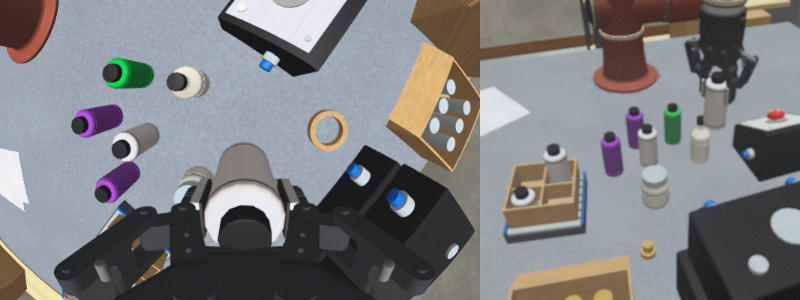

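The canister is held upright. I carry it to cell E1.

```bash

python3 -m jog '[[0,0,0,-0.6,-0.5,0,-1],[0,0,0,-0.95,-0.79,0,-1],[0,0,0,-0.95,-0.79,0,-1],[0,0,0,-0.95,-0.79,0,-1],[0,0,0,-0.95,-0.79,0,-1]]' | grep -E 't:|pos|contact'
python3 -m jog '[[0,0,0,-0.95,-0.79,0,-1],[0,0,0,-0.95,-0.79,0,-1],[0,0,0,-0.95,-0.79,0,-1],[0,0,0,-0.95,-0.79,0,-1],[0,0,0,0,0,0,-1]]' | grep -E 't:|pos|rot|contact|open'
python3 - <<'E'
from h import *
plan([*CELL[0],.14],DN)
T=cam('top');W=cam('wrist')
np.save('pics/w6.npy',W,allow_pickle=True);save(W,'w6')
for d,pts in((T,([.485,-.253,.144],[.537,-.325,.099])),(W,([.485,-.253,.144],[.537,-.325,.099]))):
    m=(d['img'].max(2)<70).astype(np.uint8);n,l,st,c=cv2.connectedComponentsWithStats(m)
    for p in pts:
        q=proj(d,p);i=min((i for i in range(1,n) if st[i,4]>40),key=lambda i:np.hypot(*(c[i]-q)));print(d['n'],q.round(1),c[i].round(1),st[i],onz(d,*c[i],p[2]-.003))
E
```

```text
t: 15.45
tool_pos: [0.5589, -0.1187, 0.2381]
tool_rot: [-1.463, -2.775, 0.001]
contact_force: [1.0, 0.3, -2.6]
t: 16.08
tool_pos: [0.5449, -0.2672, 0.2379]
tool_rot: [-1.468, -2.772, 0.0]
contact_force: [0.1, 1.3, -2.3]
opening: 0.0431
turn [-0.03 -0.05 -0.04] shift [-0.032  0.079  3.264] | shift in present axes [-0.046  0.088  3.264]
top [446.1 236. ] [416.4 258.5] [ 333  122  170  278 2354] [ 0.4384871  -0.19403865  0.141     ]
top [474.  215.7] [487.4 218.6] [461 209  57  30  73] [ 0.53233795 -0.35409218  0.096     ]
wrist [271.4 148.4] [272.6 154.9] [259 136  31  31 429] [ 0.4883322  -0.25739569  0.141     ]
wrist [285.4 235. ] [276.1 255.3] [266 223  24  92 549] [ 0.54114668 -0.35075459  0.096     ]
```

```bash

python3 -m jog '[[-0.03,-0.05,-0.04,-0.03,0.09,0.65,-1],[0,0,0,0,0,0.65,-1],[0,0,0,0,0,0.65,-1],[0,0,0,0,0,0.65,-1],[0,0,0,0,0,0.5,-1]]' | grep -E 't:|pos|rot|contact'
python3 -m jog '[[0,0,0,0,0,0.4,-1],[0,0,0,0,0,0.4,-1],[0,0,0,0,0,0,-1]]' | grep -E 't:|pos|rot|contact'
python3 -m jog '[[0,0,0,0,0,0.3,-1],[0,0,0,0,0,0.25,-1],[0,0,0,0,0,0,-1]]' | grep -E 't:|pos|rot|contact|open'
```

```text
t: 16.8
tool_pos: [0.5486, -0.2644, 0.1454]
tool_rot: [1.459, 2.78, 0.001]
contact_force: [0.1, -0.4, -1.4]
t: 17.18
tool_pos: [0.5486, -0.2645, 0.122]
tool_rot: [1.46, 2.78, 0.001]
contact_force: [0.5, -0.3, -3.0]
t: 17.55
tool_pos: [0.5487, -0.2646, 0.1058]
tool_rot: [1.459, 2.78, 0.0]
contact_force: [0.7, -0.2, -3.3]
opening: 0.0431
```

```bash

python3 -m jog '[[0,0,0,-0.05,-0.07,0.25,-1],[0,0,0,0,0,0.15,-1],[0,0,0,0,0,0,-1]]' | grep -E 't:|pos|contact'
python3 -m jog '[[0,0,0,0,0,0.1,-1],[0,0,0,0,0,0,-1]]' | grep -E 't:|pos|contact'
python3 -m jog '[[0,0,0,0,0,0.08,-1],[0,0,0,0,0,0,-1]]' | grep -E 't:|pos|contact'
```

```text
t: 17.92
tool_pos: [0.548, -0.2671, 0.0941]
tool_rot: [1.459, 2.779, 0.0]
contact_force: [-0.6, 0.0, -2.3]
t: 18.18
tool_pos: [0.5483, -0.2673, 0.0916]
tool_rot: [1.459, 2.779, 0.0]
contact_force: [-0.7, -0.2, -2.6]
t: 18.42
tool_pos: [0.5483, -0.2673, 0.0892]
tool_rot: [1.459, 2.779, 0.0]
contact_force: [-0.5, 0.2, -2.7]
```

```bash

python3 -m jog '[[0,0,0,0,0,0.06,-1],[0,0,0,0,0,0,-1]]' | grep -E 'os|contact'
python3 -m jog '[[0,0,0,0,0,0.06,-1],[0,0,0,0,0,0,-1]]' | grep -E 'os|contact'
```

```text
tool_pos: [0.5487, -0.2676, 0.0886]
contact_force: [-2.3, 0.9, 3.0]
tool_pos: [0.5489, -0.2678, 0.0886]
contact_force: [-6.2, 2.8, 12.1]
```

It touched the floor at TCP z 0.0887, as predicted. I release gently and go for canister 1.

```bash

python3 -m jog '[[0,0,0,0,0,-0.08,-1],[0,0,0,0,0,0,0.1],[0,0,0,0,0,0,0.3],[0,0,0,0,0,0,0.4],[0,0,0,0,0,0,0.4]]' | grep -E 't:|os|contact|open'
python3 -m jog '[[0,0,0,0,0,-0.4,0.4],[0,0,0,0,0,-0.8,0.4],[0,0,0,0,0,-1,0.4],[0,0,0,0,0,-1,0.4],[0,0,0,0,0,-1,0.4]]' | grep -E 't:|os|contact|open'
python3 -m jog '[[0,0,0,0,0,-0.7,0.6]]' | grep -E 't:|os|contact'
python3 - <<'E'
from h import *
plan([.4395,-.049,.225],DN)
S=cam('scene');W=cam('wrist');save(S,'s7');save(W,'w7');np.save('pics/w7.npy',W,allow_pickle=True)
c=np.hstack([cv2.resize(W['img'],(480,300)),cv2.resize(S['img'][170:330,110:280],(319,300))]);cv2.imwrite('pics/c7.png',c[:,:,::-1])
E
```

```text
t: 19.55
tool_pos: [0.5484, -0.2673, 0.0881]
tool_rot: [1.459, 2.778, 0.0]
contact_force: [0.5, 0.3, 0.3]
opening: 0.0598
t: 20.18
tool_pos: [0.5481, -0.2672, 0.2163]
tool_rot: [1.458, 2.777, 0.0]
contact_force: [-0.0, -0.6, -0.4]
opening: 0.0598
t: 20.3
tool_pos: [0.5485, -0.2674, 0.2381]
tool_rot: [1.457, 2.776, -0.0]
contact_force: [-0.3, 0.0, -0.9]
turn [0.03 0.07 0.04] shift [8.06  1.117 0.435] | shift in present axes [8.058 1.144 0.391]
```

View pics/c7.png

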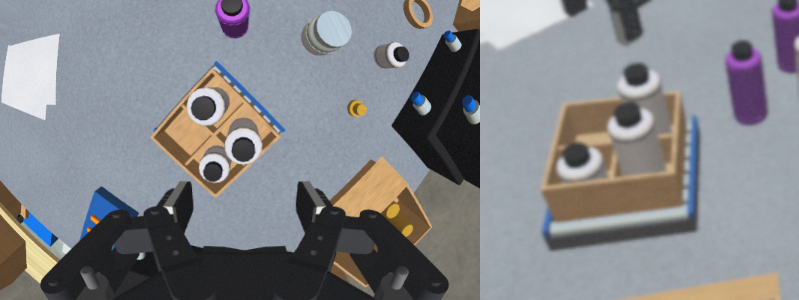

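The canister stands in its cell, at wrist crop (242,147). I move on to canister 1.

```bash

python3 -m jog '[[0.03,0.07,0.04,0.5,0.07,0,0.6],[0,0,0,0.95,0.14,0.05,0.6],[0,0,0,0.95,0.14,0.05,0.6],[0,0,0,0.95,0.14,0.05,0.6],[0,0,0,0.95,0.14,0.05,0.6]]' | grep -E 't:|os|contact|open'
python3 -m jog '[[0,0,0,0.95,0.14,0.05,0.6],[0,0,0,0.95,0.14,0.05,0.6],[0,0,0,0.95,0.14,0.05,0.6],[0,0,0,0.91,0.13,0.05,0.6],[0,0,0,0,0,0,0.6]]' | grep -E 't:|os|contact|open'
python3 - <<'E'
from h import *
p=[.441,-.048]
plan([*p,.05],DN)
d=cam('wrist');q=proj(d,[*p,.11]);m=(d['img'].max(2)<75).astype(np.uint8);m=cv2.morphologyEx(m,cv2.MORPH_CLOSE,np.ones((5,5)))
n,l,st,c=cv2.connectedComponentsWithStats(m)
for i in sorted((i for i in range(1,n) if st[i,4]>60),key=lambda i:np.hypot(*(c[i]-q)))[:2]: print(q,c[i],st[i],onz(d,*c[i],.108))
E
```

```text
t: 21.02
tool_pos: [0.4887, -0.148, 0.227]
tool_rot: [-1.462, -2.773, -0.001]
contact_force: [-0.1, 1.2, 0.2]
opening: 0.0682
t: 21.65
tool_pos: [0.4387, -0.0459, 0.2216]
tool_rot: [-1.459, -2.775, -0.0]
contact_force: [0.6, 0.3, -0.7]
opening: 0.0682
turn [-0.03 -0.06  0.03] shift [-0.102  0.023  5.721] | shift in present axes [-0.133  0.039  5.72 ]
[327.10984663 201.95426427] [324.9224924  201.00607903] [312 186  27  30 658] [ 0.43928154 -0.04881249  0.108     ]
[327.10984663 201.95426427] [242.70789866 159.55737705] [228 146  30  29 671] [ 0.3606028 -0.0584881  0.108    ]
```

```bash

python3 -m jog '[[-0.03,-0.06,0.03,-0.1,-0.02,0.5,0.6],[0,0,0,0,0,0.9,0.6],[0,0,0,0,0,0.9,0.6],[0,0,0,0,0,0.9,0.6],[0,0,0,0,0,0.9,0.6]]' | grep -E 't:|os|contact'
python3 -m jog '[[0,0,0,0,0,0.9,0.6],[0,0,0,0,0,0.7,0.6],[0,0,0,0,0,0,0.6]]' | grep -E 't:|os|contact'
python3 -m jog '[[0,0,0,0,0,0,-1],[0,0,0,0,0,0,-1],[0,0,0,0,0,0,-1],[0,0,0,0,0,0,-1]]' 40 | grep -E 't:|os|contact|open|grip'
python3 -m jog '[[0,0,0,0,0,-0.2,-1],[0,0,0,0,0,-0.3,-1],[0,0,0,0,0,0,-1]]' | grep -E 't:|os|contact|open|grip'
```

```text
t: 22.32
tool_pos: [0.4413, -0.0512, 0.0984]
tool_rot: [1.47, 2.775, -0.0]
contact_force: [0.9, -0.2, -0.0]
t: 22.7
tool_pos: [0.4398, -0.0506, 0.0497]
tool_rot: [-1.469, -2.773, 0.001]
contact_force: [0.5, -0.7, 0.3]
t: 23.2
tool_pos: [0.4427, -0.0508, 0.0536]
tool_rot: [1.467, 2.773, 0.001]
contact_force: [-0.7, -1.0, 2.6]
opening: 0.0434
grip_force: 40.9
t: 23.58
tool_pos: [0.4427, -0.0506, 0.0688]
tool_rot: [1.467, 2.773, 0.002]
contact_force: [0.8, 0.0, -2.3]
opening: 0.0434
grip_force: 40.8
```

```bash

python3 -m jog '[[0,0,0,0,0,-0.6,-1],[0,0,0,0,0,-1,-1],[0,0,0,0,0,-1,-1],[0,0,0,0,0,-1,-1],[0,0,0,0,0,-1,-1]]' | grep -E 't:|os|contact'
python3 -m jog '[[0,0,0,0,0,-0.8,-1],[0,0,0,0,0,-0.3,-1]]' | grep -E 't:|os|contact|rot'
python3 - <<'E'
from h import *
plan([.4755,-.3165,.24],DN)
E
```

```text
t: 24.2
tool_pos: [0.4413, -0.0502, 0.2064]
tool_rot: [1.468, 2.775, 0.001]
contact_force: [0.7, -0.8, -2.5]
t: 24.45
tool_pos: [0.4421, -0.0505, 0.2404]
tool_rot: [1.466, 2.772, 0.002]
contact_force: [0.7, -0.2, -2.2]
turn [ 0.04  0.05 -0.03] shift [-7.945 -4.092  0.013] | shift in present axes [-7.956 -4.071  0.033]
```

```bash

python3 -m jog '[[0.04,0.05,-0.03,-0.5,-0.26,0,-1],[0,0,0,-0.95,-0.49,0,-1],[0,0,0,-0.95,-0.49,0,-1],[0,0,0,-0.95,-0.49,0,-1],[0,0,0,-0.95,-0.49,0,-1]]' | grep -E 't:|os|contact'
python3 -m jog '[[0,0,0,-0.95,-0.49,0,-1],[0,0,0,-0.95,-0.49,0,-1],[0,0,0,-0.95,-0.49,0,-1],[0,0,0,-0.8,-0.41,0,-1],[0,0,0,0,0,0,-1]]' | grep -E 't:|os|contact'
python3 - <<'E'
from h import *
plan([.4755,-.3165,.15],DN)
E
```

```text
t: 25.08
tool_pos: [0.4589, -0.1951, 0.2372]
tool_rot: [-1.463, -2.775, 0.0]
contact_force: [0.7, 0.2, -1.9]
t: 25.7
tool_pos: [0.4742, -0.3176, 0.2368]
tool_rot: [-1.466, -2.773, -0.0]
contact_force: [-0.1, 0.5, -2.7]
turn [-0.03 -0.05 -0.02] shift [0.006 0.058 2.894] | shift in present axes [-0.007  0.065  2.894]
```

```bash

python3 -m jog '[[-0.03,-0.05,-0.02,0,0.03,0.6,-1],[0,0,0,0,0,0.6,-1],[0,0,0,0,0,0.6,-1],[0,0,0,0,0,0.6,-1],[0,0,0,0,0,0.5,-1]]' | grep -E 't:|os|contact'
python3 -m jog '[[0,0,0,0,0,0.4,-1],[0,0,0,0,0,0.4,-1],[0,0,0,0,0,0,-1]]' | grep -E 't:|os|contact'
python3 -m jog '[[0,0,0,0,0,0.4,-1],[0,0,0,0,0,0.3,-1],[0,0,0,0,0,0,-1]]' | grep -E 't:|os|contact'
```

```text
t: 26.32
tool_pos: [0.4753, -0.3158, 0.1498]
tool_rot: [1.462, 2.779, 0.0]
contact_force: [0.3, -0.4, -2.3]
t: 26.7
tool_pos: [0.4751, -0.3158, 0.1263]
tool_rot: [1.463, 2.78, 0.0]
contact_force: [0.5, 0.4, -3.0]
t: 27.08
tool_pos: [0.4751, -0.3157, 0.1052]
tool_rot: [1.463, 2.78, 0.0]
contact_force: [0.3, 0.9, -2.6]
```

Clear of the walls. Lowering to contact (expected at TCP z ≈ 0.0876).

```bash

python3 -m jog '[[0,0,0,0,0,0.3,-1],[0,0,0,0,0,0.15,-1],[0,0,0,0,0,0,-1]]' | grep -E 't:|os|contact'
python3 -m jog '[[0,0,0,0,0,0.08,-1],[0,0,0,0,0,0,-1]]' | grep -E 'os|contact'
python3 -m jog '[[0,0,0,0,0,0.05,-1],[0,0,0,0,0,0,-1]]' | grep -E 'os|contact'
```

```text
t: 27.45
tool_pos: [0.4754, -0.316, 0.0924]
tool_rot: [1.462, 2.779, 0.0]
contact_force: [0.3, 0.1, -2.4]
tool_pos: [0.4757, -0.3163, 0.0906]
contact_force: [-0.1, 0.4, -2.7]
tool_pos: [0.4757, -0.3163, 0.0891]
contact_force: [0.3, -0.2, -2.5]
```

```bash

python3 -m jog '[[0,0,0,0,0,0.05,-1],[0,0,0,0,0,0,-1]]' | grep -E 'os|contact'
python3 -m jog '[[0,0,0,0,0,0.04,-1],[0,0,0,0,0,0,-1]]' | grep -E 'os|contact'
```

```text
tool_pos: [0.4758, -0.3164, 0.0877]
contact_force: [-0.1, 0.5, -1.5]
tool_pos: [0.476, -0.3167, 0.0876]
contact_force: [-2.2, 0.2, 5.0]
```

```bash

python3 -m jog '[[0,0,0,0,0,-0.03,-1],[0,0,0,0,0,0,0.1],[0,0,0,0,0,0,0.3],[0,0,0,0,0,0,0.4],[0,0,0,0,0,0,0.4]]' | grep -E 't:|os|contact|open'
python3 -m jog '[[0,0,0,0,0,-0.4,0.4],[0,0,0,0,0,-0.8,0.4],[0,0,0,0,0,-1,0.4],[0,0,0,0,0,-1,0.4],[0,0,0,0,0,-1,0.4]]' | grep -E 't:|os|contact|open'
python3 -m jog '[[0,0,0,0,0,-1,0.4],[0,0,0,0,0,-0.3,0.4]]' | grep -E 't:|os|contact'
python3 - <<'E'
from h import *
# carton check
for n in('top','wrist'):
    d=cam(n);m=(d['img'].max(2)<75).astype(np.uint8);k,l,st,c=cv2.connectedComponentsWithStats(m)
    for p in([.548,-.267,.144],[.4755,-.3165,.144]):
        q=proj(d,p);i=min((i for i in range(1,k) if st[i,4]>60),key=lambda i:np.hypot(*(c[i]-q)));print(n,q.round(1),c[i].round(1),st[i],onz(d,*c[i],.142).round(4))
# button from w3 (latched), and its panel corners in that view
W=np.load('pics/w3.npy',allow_pickle=True).item()
b=PAN+.025*AX
for u,v in((329.1,193.7),):
    o,r=ray(W,u,v);print('btn latched top',o+r*(((b-.002*AX-o)@AX)/(r@AX)),b-.002*AX)
for u,v in((353,46),(664,298),(117,367)):
    u=u/3+200;v=v/3+80;o,r=ray(W,u,v);print('panel corner',o+r*(((PAN-o)@AX)/(r@AX)))
plan([.42,.2465,.25],DN)
E
```

```text
t: 29.08
tool_pos: [0.4757, -0.3163, 0.0872]
tool_rot: [1.462, 2.778, -0.0]
contact_force: [0.3, 0.2, -0.4]
opening: 0.0595
t: 29.7
tool_pos: [0.4756, -0.3162, 0.2155]
tool_rot: [1.461, 2.777, -0.001]
contact_force: [0.3, -0.1, 0.5]
opening: 0.0596
t: 29.95
tool_pos: [0.4763, -0.3169, 0.256]
tool_rot: [1.459, 2.773, -0.002]
contact_force: [-0.2, -0.1, -0.7]
top [452.2 205.3] [452.3 206.3] [446 200  14  13 134] [ 0.5464 -0.2675  0.142 ]
top [478.2 241.8] [474.  215.7] [468 210  13  12 122] [ 0.5284 -0.3107  0.142 ]
wrist [424.9 196.5] [422.1 196.2] [408 182  29  30 631] [ 0.5466 -0.2683  0.142 ]
wrist [325.1 196.1] [323.9 191.5] [310 177  28  30 668] [ 0.4726 -0.3142  0.142 ]
btn latched top [0.50225136 0.24877761 0.12543957] [0.5020015 0.2447    0.1253067]
panel corner [0.45821835 0.31207052 0.0759751 ]
panel corner [0.57176974 0.31173991 0.13635836]
panel corner [0.45804353 0.18248475 0.07588214]
turn [0.02 0.06 0.02] shift [16.533  9.068  0.128] | shift in present axes [16.518  9.095  0.062]
```

Both canisters stand at their cell centres in the top and wrist views. The button axis is about y=0.247. I return to the button with the fingers open.

```bash

python3 -m jog '[[0.02,0.06,0.02,0.6,0.33,0,0.6],[0,0,0,0.95,0.52,0,0.6],[0,0,0,0.95,0.52,0,0.6],[0,0,0,0.95,0.52,0,0.6],[0,0,0,0.95,0.52,0,0.6]]' | grep -E 't:|os|contact'
python3 -m jog '[[0,0,0,0.95,0.52,0,0.6],[0,0,0,0.95,0.52,0,0.6],[0,0,0,0.95,0.52,0,0.6],[0,0,0,0.95,0.52,0,0.6],[0,0,0,0.95,0.52,0,0.6]]' | grep -E 't:|os|contact'
python3 -m jog '[[0,0,0,0.95,0.52,0,0.6],[0,0,0,0.95,0.52,0,0.6],[0,0,0,0.95,0.52,0,0.6],[0,0,0,0.95,0.52,0,0.6],[0,0,0,0.95,0.52,0,0.6]]' | grep -E 't:|os|contact'
python3 -m jog '[[0,0,0,0.95,0.52,0,0.6],[0,0,0,0.95,0.52,0,0.6],[0,0,0,0.8,0.44,0,0.6]]' | grep -E 't:|os|contact'
python3 -m jog '[[-0.905,-0.66,-0.133,0,0,0,0.6],[-0.905,-0.66,-0.133,0,0,0,0.6],[-0.905,-0.66,-0.133,0,0,0,0.6],[-0.905,-0.66,-0.133,0,0,0,0.6],[-0.905,-0.66,-0.133,0,0,0,0.6]]' | grep -E 't:|os|contact'
python3 - <<'E'
from h import *
b=np.array([.5025,.247,.1253])-.0005*AX   # latched top
plan(b+.05*AX,BT);plan(b-.018*AX,BT)
d=cam('wrist');h=d['img'].astype(int);m=(h[...,0]>120)&(h[...,1]<70)&(h[...,2]<70)
n,l,st,c=cv2.connectedComponentsWithStats(m.astype(np.uint8));i=1+st[1:,4].argmax();o,r=ray(d,*c[i]);print(c[i],st[i],o+r*(((b-.002*AX-o)@AX)/(r@AX)))
E
```

```text
t: 30.68
tool_pos: [0.4592, -0.1638, 0.2505]
tool_rot: [-1.462, -2.773, -0.002]
contact_force: [0.3, -0.1, 0.2]
t: 31.3
tool_pos: [0.4427, -0.0026, 0.2509]
tool_rot: [-1.462, -2.774, -0.0]
contact_force: [0.5, 0.4, -0.3]
t: 31.92
tool_pos: [0.4262, 0.1585, 0.2513]
tool_rot: [-1.462, -2.774, 0.002]
contact_force: [0.2, -0.2, -0.2]
t: 32.3
tool_pos: [0.4169, 0.2503, 0.2515]
tool_rot: [-1.461, -2.775, 0.003]
contact_force: [0.4, 0.1, -0.6]
t: 32.92
tool_pos: [0.4174, 0.249, 0.2513]
tool_rot: [1.183, 2.416, 0.295]
contact_force: [0.1, 0.2, -0.6]
turn [-0.01 -0.03  0.  ] shift [-0.38   0.379  3.39 ] | shift in present axes [-0.389  0.382  3.388]
turn [-0.01 -0.03  0.  ] shift [-0.38   0.379  5.656] | shift in present axes [-0.395  0.384  5.655]
[337.91448692 197.37323944] [319 178  39  40 994] [0.50352145 0.24822459 0.12301176]
```

```bash

python3 -m jog '[[0,-0.03,0,-0.18,0.2,0.9,0.7],[0,0,0,-0.18,0.2,0.9,0.7],[0,0,0,0,0,0.9,0.7],[0,0,0,0,0,0.9,0.7],[0,0,0,0,0,0.7,0.7]]' | grep -E 't:|os|contact'
python3 -m jog '[[0,0,0,0,0,0.6,0.7],[0,0,0,0,0,0.4,0.7],[0,0,0,0,0,0.2,0.7],[0,0,0,0,0,0,0.7]]' | grep -E 't:|os|contact'
python3 - <<'E'
from h import *
b=np.array([.5025,.2475,.1253])-.0005*AX
plan(b-.018*AX,BT)
E
```

```text
t: 33.6
tool_pos: [0.4922, 0.2474, 0.1439]
tool_rot: [1.186, 2.417, 0.29]
contact_force: [0.0, -0.1, -0.2]
t: 34.1
tool_pos: [0.5103, 0.2477, 0.1148]
tool_rot: [1.184, 2.414, 0.293]
contact_force: [-0.1, -0.9, -0.3]
turn [-0.02 -0.01 -0.01] shift [ 0.036 -0.054  0.188] | shift in present axes [ 0.035 -0.054  0.188]
```

```bash

python3 -m jog '[[0,0,0,0.03,-0.05,0.19,0.7],[0,0,0,0,0,0,0.2],[0,0,0,0,0,0,-1],[0,0,0,0,0,0,-1],[0,0,0,0,0,0,-1]]' 30 | grep -E 't:|os|contact|open|grip'
python3 -m jog '[[0,0,0,0,0,0,-1],[0,0,0,0,0,0,-1]]' | grep -E 't:|os|contact|open|grip'
```

```text
t: 34.72
tool_pos: [0.5118, 0.2477, 0.1098]
tool_rot: [1.184, 2.413, 0.295]
contact_force: [-2.4, 0.1, 2.2]
opening: 0.0374
grip_force: 29.9
t: 34.98
tool_pos: [0.5118, 0.2476, 0.1097]
tool_rot: [1.184, 2.413, 0.295]
contact_force: [-2.4, -0.1, 2.6]
opening: 0.0374
grip_force: 29.9
```

The head is gripped. I turn it clockwise (+z).

```bash

python3 -m jog '[[0,0,0.9,0,0,0,-1],[0,0,0.9,0,0,0,-1],[0,0,0.9,0,0,0,-1],[0,0,0.9,0,0,0,-1],[0,0,0.9,0,0,0,-1]]' | grep -E 't:|os|contact|open|grip'
python3 -m jog '[[0,0,0.9,0,0,0,-1],[0,0,0.9,0,0,0,-1],[0,0,0.9,0,0,0,-1],[0,0,0.9,0,0,0,-1],[0,0,0.9,0,0,0,-1]]' | grep -E 't:|os|contact|open|grip'
python3 -m jog '[[0,0,0.9,0,0,0,-1],[0,0,0.9,0,0,0,-1],[0,0,0.9,0,0,0,-1],[0,0,0.9,0,0,0,-1],[0,0,0,0,0,0,-1]]' | grep -E 't:|os|contact|open|grip'
python3 - <<'E'
from h import *
o=status.get_obs();print(o['wrist_torque']@-AX,o['q'].round(2),o['contact_force']@AX,(R.from_matrix(BT).inv()*R.from_rotvec(o['tool_rot'])).as_rotvec())
d=cam('wrist');c=cv2.resize(d['img'][100:300,200:440],(720,600)); cv2.imwrite('pics/c9.png',c[:,:,::-1])
E
```

```text
t: 35.6
tool_pos: [0.5121, 0.2478, 0.11]
tool_rot: [1.656, 2.162, 0.414]
contact_force: [-1.3, 1.0, 2.9]
opening: 0.0374
grip_force: 29.9
t: 36.22
tool_pos: [0.5125, 0.2479, 0.1103]
tool_rot: [2.082, 1.829, 0.521]
contact_force: [-0.7, 0.4, 3.6]
opening: 0.0376
grip_force: 30.0
t: 36.85
tool_pos: [0.5126, 0.2478, 0.1106]
tool_rot: [2.38, 1.51, 0.596]
contact_force: [-0.1, -0.3, 4.8]
opening: 0.0379
grip_force: 30.0
-0.0289670153616442 [ 0.41 -0.22  2.14 -0.27  0.79  1.  ] 4.278249086562503 [-1.83959829e-03  9.91995834e-05  1.09955467e+00]
```

View pics/c9.png

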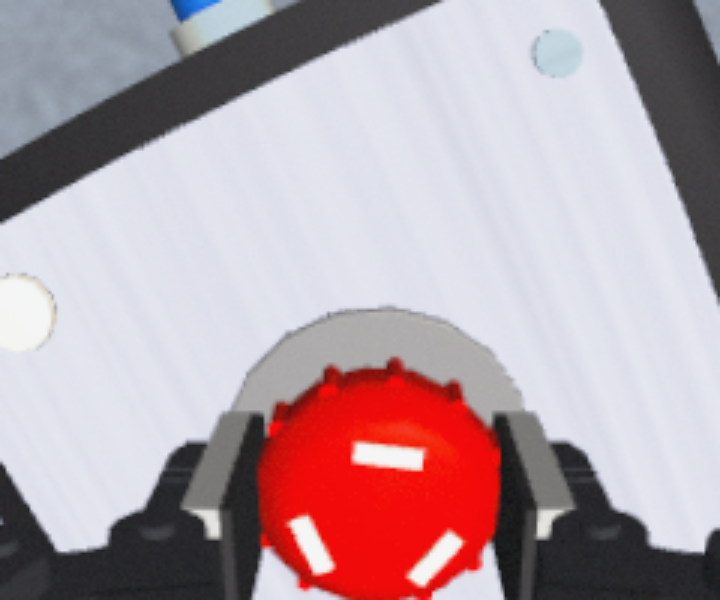

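The head turned with the jaws: the mark at (388,456) keeps the same tilt as before, so the turn is about 1.10 rad. I add a bit more, then release.

```bash

python3 -m jog '[[0,0,0.9,0,0,0,-1],[0,0,0.7,0,0,0,-1],[0,0,0,0,0,0,-1]]' | grep -E 't:|os|contact|open|grip'
python3 -m jog '[[0,0,0,0,0,0,0.7],[0,0,0,0,0,0,0.7],[0,0,0,0,0,0,0.7],[0,0,0,0,0,0,0.7]]' | grep -E 't:|os|contact|open|grip'
python3 -m jog '[[0,0,0,0,0,-0.4,0.7],[0,0,0,0,0,-0.8,0.7],[0,0,0,0,0,-1,0.7],[0,0,0,0,0,-1,0.7],[0,0,0,0,0,-1,0.7]]' | grep -E 't:|os|contact'
python3 -m jog '[[0,0,0,0,0,0,0.7],[0,0,0,0,0,0,0.7],[0,0,0,0,0,0,0.7],[0,0,0,0,0,0,0.7],[0,0,0,0,0,0,0.7]]' | grep -E 't:|os|contact'
python3 - <<'E'
from h import *
S=cam('scene')
h=S['img'].astype(int);m=(h[...,0]>120)&(h[...,1]<70)&(h[...,2]<70)
n,l,st,c=cv2.connectedComponentsWithStats(m.astype(np.uint8));i=min((i for i in range(1,n) if st[i,4]>20),key=lambda i:np.hypot(*(c[i]-(414,172))));print(c[i],st[i],'out: 172.1 (area 63), in: 175.4')
T=cam('top');h=T['img'].astype(int);m=(h[...,0]>120)&(h[...,1]<70)&(h[...,2]<70)
n,l,st,c=cv2.connectedComponentsWithStats(m.astype(np.uint8));print([(c[i],st[i,4]) for i in range(1,n) if st[i,4]>20])
m=(T['img'].max(2)<75).astype(np.uint8);k,l,st,c=cv2.connectedComponentsWithStats(m)
for p in([.548,-.267,.144],[.4755,-.3165,.144]):
    q=proj(T,p);i=min((i for i in range(1,k) if st[i,4]>60),key=lambda i:np.hypot(*(c[i]-q)));print(q,c[i],st[i,4])
c=np.hstack([cv2.resize(S['img'][140:300,120:480],(792,352))]);cv2.imwrite('pics/c10.png',c[:,:,::-1])
E
```

```text
t: 37.28
tool_pos: [0.5127, 0.2477, 0.1106]
tool_rot: [2.499, 1.353, 0.626]
contact_force: [1.4, 0.2, 4.9]
opening: 0.0377
grip_force: 30.0
t: 37.78
tool_pos: [0.5113, 0.2474, 0.1088]
tool_rot: [2.503, 1.352, 0.621]
contact_force: [0.0, 0.1, 0.1]
opening: 0.0728
grip_force: 0.0
t: 38.4
tool_pos: [0.4519, 0.2476, 0.2225]
tool_rot: [2.502, 1.351, 0.624]
contact_force: [0.1, 0.0, 0.5]
t: 39.02
tool_pos: [0.4526, 0.2473, 0.2199]
tool_rot: [2.503, 1.351, 0.621]
contact_force: [-0.1, 0.2, -0.5]
[414.578125 172.078125] [408 169  15   7  64] out: 172.1 (area 63), in: 175.4
[(array([201.03508772, 218.87719298]), np.int32(171)), (array([129.98395186, 336.22066199]), np.int32(1994)), (array([ 75.71675302, 364.13644214]), np.int32(579))]
[452.24441918 205.29132561] [452.25373134 206.28358209] 134
[478.22953119 241.7728622 ] [476.6971831  243.86619718] 142
```

View pics/c10.png

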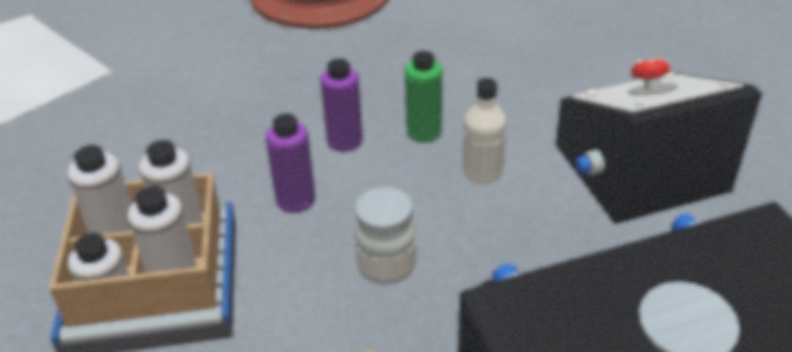

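The head is back out (scene row 172.1, the same as at the start). Both canisters stand upright in the carton and the bystanders are undisturbed. I hand it in.

```bash
python3 -c "
from station import finish_job
print(finish_job())"
```

```text
the job is handed in; nothing more can be done
None
```

I pressed and latched the stop, stood both tall canisters in the two empty cells, then freed the stop so it sprang fully out, and handed the job in at about 39 s; the hand-in gave no verdict, but the last camera views show no bystander moved.

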